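# Release the locked parts tray and hold it up level

### The job

Press the red lever of the tray dock down until its catch holds it there by itself and the yellow tongues have drawn back from the tray. Then take the blue tray by its black centre handle, lift it straight up, clear of the dock by about 12 cm, and hold it there steady and level with both bearings still lying in it; the job finishes while you are still holding it in the air. Never tip the tray, and leave everything else on the bench where it is.

Things in the scene. Friction and masses are not known exactly. Their poses are not given: they have to be found in the camera images.
- dock: grey dock fixed to the bench: plate 210 x 312 x 12 mm; origin centre of underside, z up. The tray sits on it, axes along the dock's, between 12 mm guides. Dark housings at y = +-129 mm, tops 46 mm up, each with a yellow tongue (underside 30 mm up) reaching 9 mm over the tray's end rim. Pressing the lever draws both back 14 mm, off the tray. The lever stands on the -y side
- lever_pad (a point): centre of the top face of the red lever's pad (42 x 38 mm). The lever's pivot is at dock (55, -178, 50) mm and it points to dock -x. Up: pad 93 mm from the pivot towards -x, tilted 0.3 rad, its top 87 mm above the bench; fully down: 99 mm from the pivot, top 33 mm up. Press it straight down (54 mm) with shut fingers; below it lie only the bench and 12 mm of base
- lever (a joint): angle of the lever in rad: 0 = up (sprung), 0.55 = fully down at its stop. The push needed at the pad is about 5 N at first; past about 0.3 a sprung over-centre catch takes over and carries the lever down to 0.55, where it stays when let go. Let go earlier, it springs back up
- tray: blue open parts tray 170 (x) x 200 (y) mm, rim 16 mm high, walls and floor 5 mm, about 0.45 kg (0.7 kg loaded); origin at the centre of its underside, z up. In its middle a 5 mm web stands along its y, carrying the handle
- tray_grip (a point): centre of the tray's black handle bar: 18 mm wide (tray x), 90 mm long (tray y), 26 mm high, centred 101 mm above the tray's underside, above the tray's middle; pinch it across its width, along the tray's x. Free space of 70 mm below the bar on either side of the web, except for the bearings on the floor
- bearing_a: steel ball bearing, 52 mm diameter, 15 mm high, about 0.13 kg, lying loose on the tray's floor beside the web; origin at the centre of its underside
- bearing_b: smaller steel ball bearing, 47 mm diameter, 14 mm high, about 0.10 kg, lying loose on the tray's floor on the other side of the web; origin at the centre of its underside
- grease_jar: yellow jar with black lid, 72 mm diameter, 75 mm high, loose bystander; origin at the centre of its underside
- spray_can: green and silver can, 58 mm diameter, 160 mm high, loose bystander; origin at the centre of its underside
- wrench: steel spanner lying on the bench, loose bystander
- screwdriver: green-handled screwdriver lying on the bench, loose bystander
- pulley: aluminium belt pulley, 90 mm diameter, 44 mm high, loose bystander; origin at the centre of its underside
Things that resemble listed ones, but are neither listed nor needed, are in the scene too. What is shaped like the bearing_a but green or purple is not meant.

How it is judged:
By the outcome, as a careful person would: the job done as asked, in the order asked, and still so for the second after the job is handed in, while the arm keeps its last pose, push and grip.
It also fails if it takes over 42 s, if anything falls off the work surface, if the arm or the gripper's body presses on something with over 40 N, if the wrist force passes 120 N, or if a joint passes its speed limit or range.

### The arm

A 7-joint arm with a two-finger parallel gripper is mounted at the origin on the work surface. World frame = base frame: x ahead of the robot, y to its left, z up, the work surface at z = 0. Lengths are in m, angles in rad, forces in N, time in s.
With the tool pointing down it reaches from about 0.425 to 0.95 m from the base axis. Payload 4.7 kg.
Tool frame: the origin (TCP) lies midway between the tips of the shut fingers; the grasp point (between the pads) lies 19 mm behind it; z points along the fingers, y is the direction in which the jaws open and shut (so a half turn about z gives the same grasp; the last joint's range is limited). The gripper opens to 85 mm and grips with 20 to 120 N. Pads are 22 mm wide; open, the fingers measure 114 mm over their backs; the gripper's body (76 mm by 85 mm) begins 54 mm behind the grasp point. The pads swing forward as they close: fully open they stand 13 mm farther back than shut.
Start: joints at [-1.251, 0.469, -0.049, 1.532, 0.024, 1.141, -0.082], TCP at [0.231, 0.634, 0.231] pointing down, gripper open.
Joint ranges: [-2.59, 2.59], [-0.33, 1.99], [-1.39, 1.29], [0.1, 2.45], [-1.04, 4.18], [0.21, 1.99], [-2.66, 2.66]. Speed limits (rad/s): [2.57, 2.57, 3.14, 3.14, 3.14, 3.14, 3.14].

### API

Orientations are given as a rotation vector (axis times angle).
In Python, from station import arm, optics, finder gives the robot as it stands.
- The arm moves only by the tool arm_command, never from a script. Its arguments are lists of equal length, an entry for each row: "linear": the shift along the tool's x, y, z in units of 10 cm (1.0 is 10 cm), a list of three; "yaw": the turn about the tool's z in units of 90 degrees (1.0 is 90 degrees). In form: {"linear": [[x, y, z], ...], "yaw": [yaw, ...]}. A call has 1 to 20 rows; each row is the pose to reach, as a shift and turn from the pose commanded when the call began, along the tool's axes at that moment; what a row does not reach only later rows make up. A row lasts 1/12 s, in which the tool goes at most 41.7 mm and 7.16 degrees, less where a joint would pass 70% of its speed; a pose out of reach is approached as far as the arm can. A call with a number of a shift or a turn outside -1 to 1 is refused whole. A call with a gripper value outside its range is refused whole. "jaw" is the opening, from 0 (shut) to 1 (fully open), set as the call begins (left out, the last holds). The fingers move at their own pace and stop on an object; "newtons" is the grip in N (left out, the last holds). Time passes only in rows, so rows that repeat a pose let the fingers close. It gives the time, the measured TCP pose, the force and the opening at its end, in the units of the state.
- arm.state(): the state, without advancing time (a new reading comes with each control period).
- optics.capture(name): name is "side" or "top" or "wrist"; returns the picture (420x560x3 uint8, red, green, blue); there is no depth.
- optics.get_calibration(name): a dict with "K" (3x3 intrinsics, pixels), "rvec" (rotation vector, rad) and "tvec" (3), from world to camera coordinates, as OpenCV has them; the wrist camera has in their place "T_tool_cam" (4x4, takes a point from camera to tool coordinates, whose origin is the TCP and whose axes are the flange's). Camera axes: x right, y down, z forward; pixel columns grow to the right and rows downward; lengths in m; the calibration is good to about 2 mm. A picture is of the moment at which its call begins: read the wrist's pose just before it. get_calibration takes no time and is no camera call.
- arm.hand_in(): hands the job in, once; it reports no verdict.
Trained networks look in the newest picture that a camera, given by its name, has taken for a name from the list of things; names that differ only in an ending like _2 or _b are one class to them, and where a whole thing is asked for, a point or a joint stands for the part that bears it (a point fixed in the world has none). Each returns a list of dicts, best first, with "confidence" (0 to 1); they miss things now and then, are a little off and sometimes report something else, mostly with a low value. They report only what shows in the picture. A call takes as long as a camera call. They do not tell look-alikes from the thing itself.
- finder.recognise(camera, label): "pixel" ([column, row] in pixels, amid what is visible of it).
- finder.place_of(camera, label): "pixel" ([column, row] in pixels: a listed point, or the origin of a listed thing).
The state is a dict: "time_s": time; "q": joint angles; "qd": joint speeds; "joint_torque": joint torques, N m; "position": TCP position; "tool_rot": TCP orientation; "force": force on the tool from outside, world axes, zero at the start; "moment": the same for the moment, N m; "grip_width": finger opening in m.
Only numpy, scipy, OpenCV 4.12 (cv2) and the standard library are available. Lean on these libraries where they do the work, as an engineer would, in place of code of your own. Each camera call takes 0.05 s, during which the arm holds its last target.

## Working session

There is one attempt and no reset: what is moved stays moved. The work goes in short steps, Python scripts to look and compute and a tool call to move; the robot and the scene stay as the last step left them, time stands still between calls to the robot, and variables do not carry over. Pictures are saved under pics/ and viewed, and the job is handed in when it is done.

Besides the shell and the picture viewer there is one more tool, called after "Request:" as name([rows], argument=value, ...), one row to a line, values as JSON. arm_command: Moves the arm, as the interface text tells. Shifts and turns lie within -1 to 1; 1 stands for 10 cm of shift or 90 degrees of turn. Its arguments: {"type":"object","properties":{"linear":{"type":"array"},"yaw":{"type":"array"},"jaw":{"type":"number"},"newtons":{"type":"number"}},"required":["linear","yaw"]}

```bash
mkdir -p pics
cat > h.py <<'E'
import numpy as np,cv2
from station import arm,optics,finder
def cal(n):
    c=optics.get_calibration(n);K=np.array(c["K"])
    if "rvec" in c:
        R=cv2.Rodrigues(np.array(c["rvec"],float))[0];t=np.array(c["tvec"],float).ravel()
    else:
        s=arm.state();Rt=cv2.Rodrigues(np.array(s["tool_rot"],float))[0]
        T=np.eye(4);T[:3,:3]=Rt;T[:3,3]=s["position"]
        M=np.linalg.inv(T@np.array(c["T_tool_cam"]));R=M[:3,:3];t=M[:3,3]
    return K,R,t
def ray(n,px):
    K,R,t=cal(n);d=R.T@np.linalg.inv(K)@np.array([px[0],px[1],1.]);return -R.T@t,d/np.linalg.norm(d)
def at_z(n,px,z):
    o,d=ray(n,px);return o+d*(z-o[2])/d[2]
def proj(n,P):
    K,R,t=cal(n);p=K@(R@np.array(P,float)+t);return p[:2]/p[2]
def tri(obs):
    A=np.zeros((3,3));b=np.zeros(3)
    for n,px in obs:
        o,d=ray(n,px);M=np.eye(3)-np.outer(d,d);A+=M;b+=M@o
    X=np.linalg.solve(A,b);return X,[np.linalg.norm(proj(n,X)-px) for n,px in obs]
def save(n,f,box=None,s=1):
    im=optics.capture(n)
    cv2.imwrite(f,im[:,:,::-1])
    return im
E
python3 - <<'E'
from h import *
for n in("top","side","wrist"):
    save(n,f"pics/{n}0.png")
s=arm.state();print(s)
for n in("top","side"):
    for l in("dock","lever_pad","tray","tray_grip","bearing_a","bearing_b"):
        print(n,l,[(np.round(d["pixel"]).tolist(),round(d["confidence"],2)) for d in finder.place_of(n,l)][:4])
E
```

```text
{'time_s': 0.15, 'q': array([-1.25091298,  0.46924145, -0.04861827,  1.53341226,  0.02411424,
        1.1409817 , -0.08230342]), 'qd': array([-1.38173570e-05, -9.63948138e-04, -1.71096525e-03, -4.33565676e-03,
        1.61065479e-03, -1.81409252e-03, -7.71575379e-04]), 'joint_torque': array([ 1.17142248e-03, -5.10765231e+01, -4.64429380e-02, -2.37977421e+01,
        1.07367037e-02,  5.35218132e-03, -3.75365744e-06]), 'position': array([0.23050773, 0.63395612, 0.23051557]), 'tool_rot': array([-5.44983415e-01, -3.09375110e+00,  2.26499012e-03]), 'force': array([-0.24285909,  0.81595781,  0.02056591]), 'moment': array([-0.02409388, -0.06899921,  0.00015831]), 'grip_width': 0.08527147068204907}
top dock []
top lever_pad [([316.0, 211.0], 0.71)]
top tray [([255.0, 203.0], 0.93), ([318.0, 211.0], 0.56), ([251.0, 216.0], 0.41)]
top tray_grip [([255.0, 196.0], 0.64)]
top bearing_a [([249.0, 214.0], 0.8), ([262.0, 262.0], 0.65), ([240.0, 183.0], 0.64), ([216.0, 259.0], 0.63)]
top bearing_b [([249.0, 214.0], 0.8), ([262.0, 262.0], 0.65), ([240.0, 183.0], 0.64), ([216.0, 259.0], 0.63)]
side dock []
side lever_pad [([303.0, 238.0], 0.78)]
side tray [([269.0, 219.0], 0.59)]
side tray_grip [([266.0, 190.0], 0.88)]
side bearing_a [([220.0, 255.0], 0.84), ([195.0, 230.0], 0.6), ([252.0, 220.0], 0.59), ([248.0, 279.0], 0.54)]
side bearing_b [([220.0, 255.0], 0.84), ([195.0, 230.0], 0.6), ([252.0, 220.0], 0.59), ([248.0, 279.0], 0.54)]
```

View pics/top0.png

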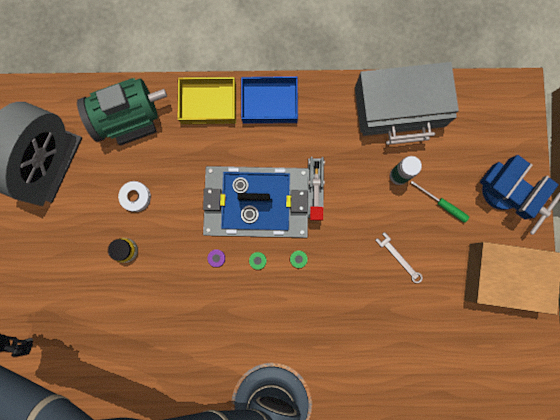

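View pics/side0.png

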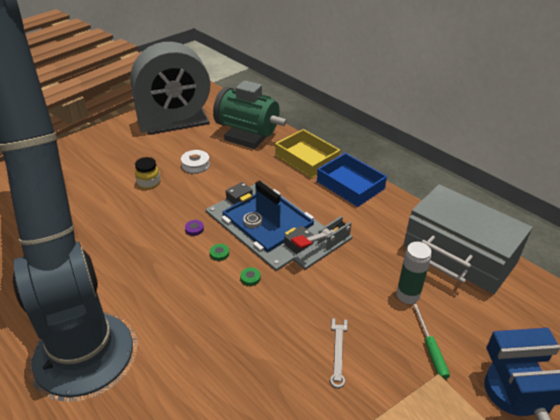

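Run:
```python
from h import *
print("pad",tri([("top",[316,211]),("side",[303,238])]))
print("grip",tri([("top",[255,196]),("side",[266,190])]))
print("tray",tri([("top",[255,203]),("side",[269,219])]))
for n in("top","side"):
    im=cv2.imread(f"pics/{n}0.png");c=im[130:290,180:380];cv2.imwrite(f"pics/{n}0c.png",cv2.resize(c,None,fx=4,fy=3.75,interpolation=cv2.INTER_CUBIC))
s=arm.state();print(cv2.Rodrigues(s["tool_rot"])[0].round(3))
```

```text
pad (array([ 0.55218746, -0.133966  ,  0.08582976]), [np.float64(0.8683953630885508), np.float64(0.9796975088620128)])
grip (array([0.58942369, 0.04040225, 0.11864934]), [np.float64(0.4642460814715925), np.float64(0.4811768950461193)])
tray (array([0.58929606, 0.04125044, 0.0125199 ]), [np.float64(2.477151997113337), np.float64(2.631340137788324)])
[[-0.94   0.342 -0.   ]
 [ 0.342  0.94   0.   ]
 [ 0.     0.    -1.   ]]
```

View pics/top0c.png

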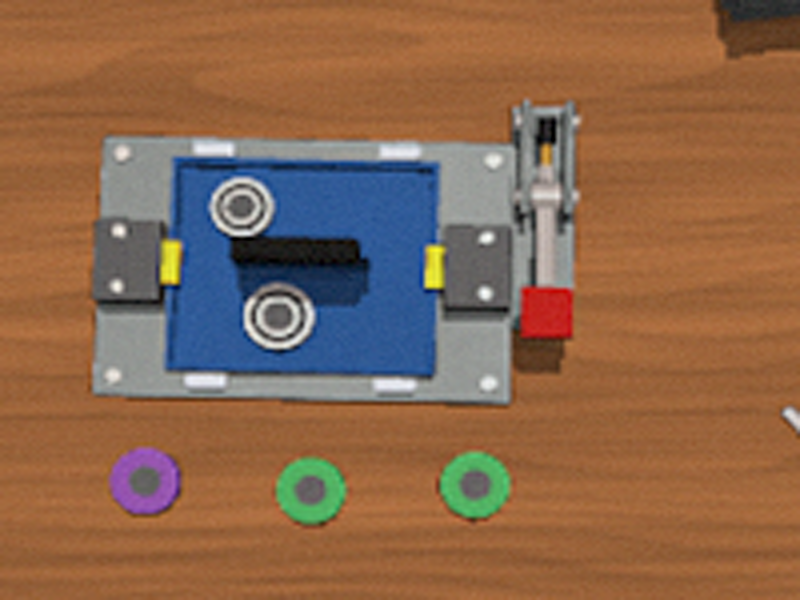

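View pics/side0c.png

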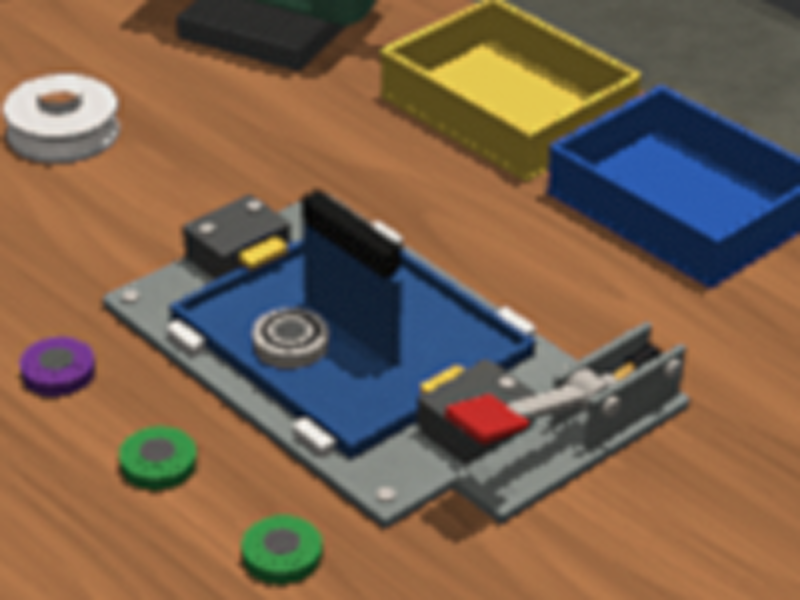

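Run:
```python
from h import *
im=cv2.imread("pics/top0.png").astype(int);b,g,r=im[...,0],im[...,1],im[...,2]
def blob(m,box):
    k=np.zeros(m.shape,bool);x0,y0,x1,y1=box;k[y0:y1,x0:x1]=m[y0:y1,x0:x1]
    ys,xs=np.nonzero(k);return np.array([xs.mean(),ys.mean()]),len(xs),xs,ys
red=(r>140)&(g<60)&(b<60)
p,n,*_=blob(red,(290,190,340,230));print("red",p,n,at_z("top",p,.087))
yel=(r>150)&(g>130)&(b<90)
for bx in((210,190,232,212),(278,190,300,212)):
    p,n,*_=blob(yel,bx);print("yel",p,n,at_z("top",p,.035))
bk=(r<35)&(g<35)&(b<35)
p,n,xs,ys=blob(bk,(234,186,276,206));print("black",p,n,at_z("top",p,.126),xs.min(),xs.max(),ys.min(),ys.max())
P=np.array([at_z("top",[x,y],.126)[:2] for x,y in zip(xs[::2],ys[::2])])
print(np.degrees(np.arctan2(*np.linalg.svd(P-P.mean(0))[2][0][::-1])))
blue=((b>80)&(r<60)&(g<100)).astype(np.uint8);m=np.zeros_like(blue);m[160:240,195:300]=blue[160:240,195:300]
c=np.vstack(cv2.findContours(m,0,1)[0]);rc=cv2.minAreaRect(c);print(rc)
for q in cv2.boxPoints(rc):print(at_z("top",q,.028))
s=arm.state();print(s["time_s"])
```

```text
red [316.30188679 213.11320755] 159 [ 0.54412603 -0.13304028  0.087     ]
yel [222.23529412 199.52941176] 51 [0.5919541  0.14171492 0.035     ]
yel [288.42857143 200.92857143] 42 [ 0.58618149 -0.05431245  0.035     ]
black [253.38914027 196.83710407] 221 [0.58714087 0.04364292 0.126     ] 238 271 193 200
-92.79383363140053
((254.84317016601562, 200.71397399902344), (67.39712524414062, 56.68225860595703), 1.2453643083572388)
[0.5070646  0.14713449 0.028     ]
[0.67701162 0.14445441 0.028     ]
[ 0.67081459 -0.05722489  0.028     ]
[ 0.5012136  -0.05211255  0.028     ]
0.75
```

Both cameras agree. The tray in the dock has its handle at top px (255,196). The blue and yellow boxes at (269,99) and (206,99) are decoys, as are the green and purple rings at (258,261), (298,259) and (216,258). The lever pad is red, at (316,213). The measured dock is at about (0.589, 0.044) with yaw about -1.8°, and the pad at about (0.545, -0.133). I'll travel first, with the fingers shut.

Request:
arm_command([
  [-0.9,-1,0],
  [-0.9,-1,0],
  [-0.9,-1,0],
  [-0.9,-1,0],
], yaw=[0,0,0,0], jaw=0)

```text
time_s: 1.08
position: [0.2854, 0.5029, 0.2313]
tool_rot: [0.557, 3.089, -0.006]
force: [1.1, 0.3, -0.0]
grip_width: 0.0387
```

Request:
arm_command([
  [-0.9,-1,0],
  [-0.9,-1,0],
  [-0.9,-1,0],
  [-0.9,-1,0],
], yaw=[0,0,0,0])

```text
time_s: 1.42
position: [0.3348, 0.3781, 0.2315]
tool_rot: [0.558, 3.09, -0.005]
force: [0.4, 1.0, 0.4]
grip_width: -0.0001
```

Request:
arm_command([
  [-0.9,-1,0],
  [-0.9,-1,0],
  [-0.9,-1,0],
  [-0.9,-1,0],
], yaw=[0,0,0,0])

```text
time_s: 1.75
position: [0.3844, 0.2537, 0.2316]
tool_rot: [0.559, 3.09, -0.003]
force: [-0.2, 0.9, -0.4]
grip_width: -0.0003
```

Request:
arm_command([
  [-0.9,-1,0],
  [-0.9,-1,0],
  [-0.9,-1,0],
  [-0.9,-1,0],
], yaw=[0,0,0,0])

```text
time_s: 2.08
position: [0.4345, 0.1291, 0.2319]
tool_rot: [0.56, 3.089, -0.002]
force: [-0.2, 0.4, 0.6]
grip_width: -0.0001
```

Request:
arm_command([
  [-0.9,-1,0],
  [-0.9,-1,0],
  [-0.9,-1,0],
  [-0.9,-1,0],
  [-0.9,-1,0],
  [-0.9,-1,0],
  [-0.9,-1,0],
  [-0.9,-1,0],
  [-0.9,-1,0],
  [-0.9,-1,0],
  [-0.9,-1,0],
  [-0.9,-1,0],
  [-0.9,-1,0],
], yaw=[0.1,0.2,0.3,0.4,0.5,0.6,0.7,0.8,0.8,0.8,0.8,0.8,0.8])

```text
time_s: 3.17
position: [0.4828, 0.011, 0.2314]
tool_rot: [2.256, 2.186, 0.0]
force: [-0.6, 0.2, 0.2]
grip_width: 0.0002
```

Request:
arm_command([
  [-0.7,0.3,0],
  [-0.7,0.3,0],
  [-0.7,0.3,0],
], yaw=[0,0,0])

```text
time_s: 3.42
position: [0.5119, -0.0672, 0.2321]
tool_rot: [2.263, 2.171, -0.001]
force: [-1.5, 0.3, 1.1]
grip_width: -0.0
```

Request:
arm_command([
  [-0.72,0.33,0.9],
  [-0.72,0.33,0.9],
  [-0.72,0.33,0.9],
  [-0.72,0.33,0.9],
  [-0.72,0.33,0.9],
  [-0.72,0.33,0.9],
], yaw=[0,0,0,0,0,0])

```text
time_s: 3.92
position: [0.541, -0.1328, 0.1416]
tool_rot: [-2.258, -2.184, -0.001]
force: [0.8, 0.4, 0.2]
grip_width: 0.0002
```

Run:
```python
from h import *
for n in("side","wrist","top"):
    save(n,f"pics/{n}1.png")
im=cv2.imread("pics/side1.png")[150:290,200:400];a=cv2.resize(im,(400,280),interpolation=2)
t=cv2.imread("pics/top1.png")[140:280,190:390];t=cv2.resize(t,(400,280),interpolation=2)
w=cv2.resize(cv2.imread("pics/wrist1.png"),(400,300))
w=cv2.copyMakeBorder(w,0,260,0,0,0)
cv2.imwrite("pics/m1.png",np.hstack([np.vstack([a,t]),w[:560]]))
s=arm.state();print(s["time_s"],s["position"],s["force"])
for l in("lever_pad","tray_grip"):
  for n in("top","wrist"): print(n,l,[(d["pixel"],d["confidence"]) for d in finder.place_of(n,l)][:2])
print(at_z("top",[0,0],0)[:1],proj("wrist",[.545,-.133,.087]),proj("wrist",[.589,.043,.126]))
```

```text
4.0667 [ 0.54153334 -0.13211305  0.14270097] [0.21098162 0.33493414 0.05854962]
top lever_pad []
wrist lever_pad [([291.1, 234.0], 0.82)]
top tray_grip [([253.3, 193.6], 0.67)]
wrist tray_grip []
[1.24207153] [286.2710423  234.19156956] [ 399.23566273 -192.84619859]
```

View pics/m1.png

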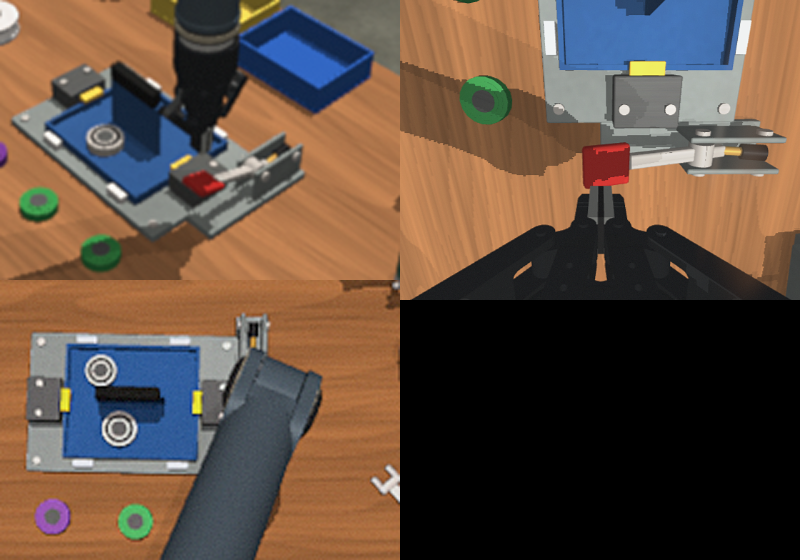

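The side view shows the shut fingers above the red pad, and the wrist view has the pad at (291,234) against a predicted (286,234). Now I'll press straight down.

Request:
arm_command([
  [0,0,0.2],
  [0,0,0.4],
  [0,0,0.5],
  [0,0,0.55],
  [0,0,0.6],
  [0,0,0.65],
  [0,0,0.7],
  [0,0,0.75],
  [0,0,0.8],
  [0,0,0.85],
  [0,0,0.9],
  [0,0,0.95],
  [0,0,1.0],
  [0,0,1.0],
  [0,0,1.0],
], yaw=[0,0,0,0,0,0,0,0,0,0,0,0,0,0,0])

```text
time_s: 5.52
position: [0.5406, -0.1334, 0.0409]
tool_rot: [-2.259, -2.182, 0.001]
force: [0.6, -0.2, 0.9]
grip_width: 0.0004
```

Request:
arm_command([
  [0,0,0.03],
  [0,0,0.06],
  [0,0,0.07],
  [0,0,0.07],
], yaw=[0,0,0,0])

```text
time_s: 5.85
position: [0.5408, -0.1333, 0.0344]
tool_rot: [-2.259, -2.183, -0.0]
force: [-0.9, 0.7, 1.4]
grip_width: 0.0001
```

Run:
```python
from h import *
for n in("side","wrist"):
    save(n,f"pics/{n}2.png")
im=cv2.imread("pics/side2.png")[150:290,200:400];a=cv2.resize(im,(400,280),interpolation=2)
w=cv2.resize(cv2.imread("pics/wrist2.png"),(400,300))
cv2.imwrite("pics/m2.png",np.hstack([a,w[:280]]))
s=arm.state();print(s["time_s"],s["position"],s["force"])
```

```text
5.95 [ 0.5408122  -0.13334807  0.03438029] [0.32978483 0.52869142 1.13356776]
```

View pics/m2.png

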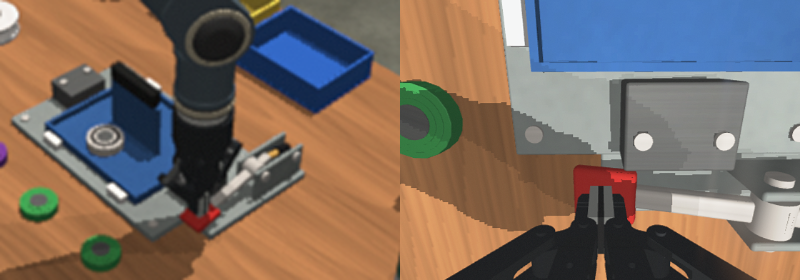

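The lever is down and the tongues no longer show over the tray. I'll release and check that it holds.

Request:
arm_command([
  [0,0,-0.1],
  [0,0,-0.4],
  [0,0,-0.8],
  [0,0,-1],
  [0,0,-1],
], yaw=[0,0,0,0,0])

```text
time_s: 6.37
position: [0.5439, -0.1346, 0.1397]
tool_rot: [2.255, 2.177, 0.01]
force: [1.0, 0.3, 0.3]
grip_width: 0.0001
```

Request:
arm_command([
  [0,0,-0.4],
  [0,0,-0.8],
  [0.3,0.1,-0.8],
  [0.8,0.2,-0.8],
  [0.8,0.2,-0.8],
  [0.8,0.2,-0.8],
], yaw=[0,0,0,0,0,0], jaw=1)

```text
time_s: 6.87
position: [0.5639, -0.049, 0.2138]
tool_rot: [-2.249, -2.19, -0.001]
force: [0.8, 0.2, -0.7]
grip_width: 0.0721
```

Run:
```python
from h import *
for n in("side","wrist"):
    save(n,f"pics/{n}3.png")
im=cv2.imread("pics/side3.png")[150:290,200:400];a=cv2.resize(im,(400,280),interpolation=2)
w=cv2.resize(cv2.imread("pics/wrist3.png"),(400,300))
cv2.imwrite("pics/m3.png",np.hstack([a,w[:280]]))
s=arm.state();print(s["time_s"],s["position"],s["force"])
for n in("side","wrist"):
    r=[(d["pixel"],d["confidence"]) for d in finder.place_of(n,"tray_grip")][:2];print(n,r)
    for p,c in r: print(at_z(n,p,.113))
```

```text
6.9667 [ 0.56295164 -0.05390406  0.2137983 ] [-0.55806384 -0.45599777  0.53700708]
side [([266.1, 190.0], 0.59)]
[0.59328483 0.04621629 0.113     ]
wrist [([324.4, 67.5], 0.84)]
[0.59522409 0.04095921 0.113     ]
```

View pics/m3.png

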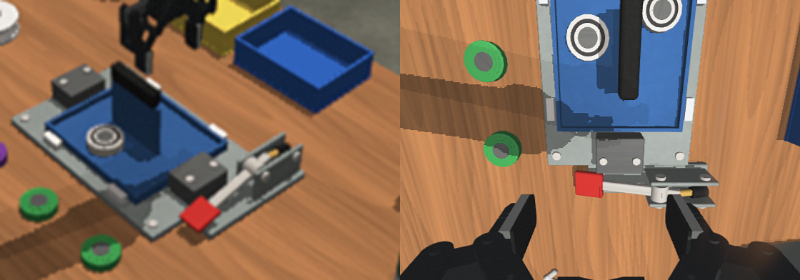

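The lever holds by itself (red pad low, both tongues withdrawn). I'll move over the handle, offset about 8 mm towards +y, where the loaded tray's centre of mass lies.

Request:
arm_command([
  [0.4,0.1,0],
  [0.8,0.2,0],
  [1,0.25,0],
  [1,0.25,0],
  [1,0.25,0],
  [1,0.25,0],
], yaw=[0,0,0,0,0,0])

```text
time_s: 7.57
position: [0.5916, 0.0424, 0.2142]
tool_rot: [2.263, 2.179, -0.002]
force: [0.1, -0.5, 0.8]
grip_width: 0.0856
```

Run:
```python
from h import *
s=arm.state();print(s["time_s"],s["position"],s["tool_rot"])
im=save("wrist","pics/wrist4.png").astype(int)
for z in(.126,.1):
  c=np.array([.589,.0437]);u=np.array([.031,.9995]);v=np.array([.9995,-.031])
  for a in(-.045,.045):
    for b in(-.009,.009): print(z,a,b,proj("wrist",[*(c+a*u+b*v),z]).round(1))
r=finder.place_of("wrist","tray_grip")[:1];print(r,[at_z("wrist",d["pixel"],.113) for d in r])
```

```text
7.5667 [0.59156854 0.04241746 0.2141595 ] [ 2.26256534e+00  2.17874652e+00 -2.04881016e-03]
0.126 -0.045 -0.009 [265.2 270.4]
0.126 -0.045 0.009 [289.4 270.2]
0.126 0.045 -0.009 [262.1 149.5]
0.126 0.045 0.009 [289.2 149.3]
0.1 -0.045 -0.009 [266.6 254.8]
0.1 -0.045 0.009 [288.7 254.6]
0.1 0.045 -0.009 [263.9 143.8]
0.1 0.045 0.009 [288.4 143.6]
[{'pixel': [282.6, 208.0], 'confidence': 0.81}] [array([0.59338398, 0.04327374, 0.113     ])]
```

View pics/wrist4.png

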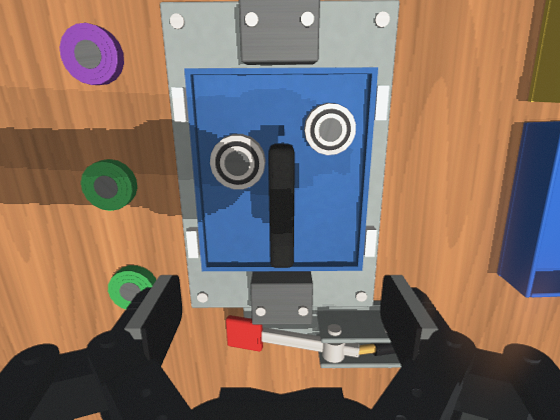

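The wrist view shows the handle at col 282, midway between the fingers (182 and 383) and parallel to them. Lever is down, tongues are retracted and both bearings are in the tray. I'll descend and grip.

Request:
arm_command([
  [0.08,0,0.2],
  [0.08,0,0.4],
  [0.08,0,0.6],
  [0.08,0,0.8],
  [0.08,0,0.9],
  [0.08,0,0.9],
  [0.08,0,0.9],
], yaw=[0,0,0,0,0,0,0])

```text
time_s: 8.25
position: [0.5923, 0.0519, 0.1245]
tool_rot: [2.261, 2.181, -0.0]
force: [0.3, 0.1, -0.3]
grip_width: 0.0853
```

Run:
```python
from h import *
s=arm.state();print(s["time_s"],s["position"],s["tool_rot"])
save("wrist","pics/wrist5.png")
```

```text
8.25 [0.59229948 0.05186437 0.12452051] [ 2.26126200e+00  2.18064710e+00 -4.89150397e-04]
```

View pics/wrist5.png

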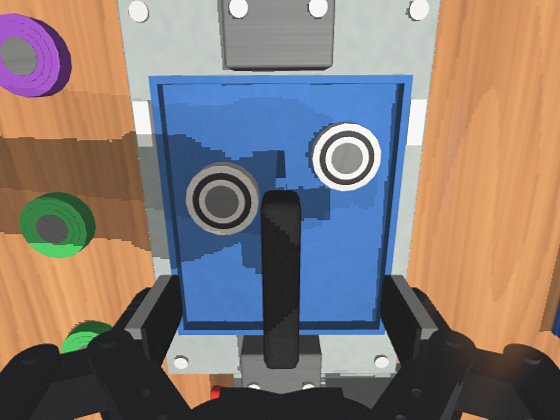

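Request:
arm_command([
  [0,0,0.15],
  [0,0,0.33],
  [0,0,0.33],
  [0,0,0.33],
  [0,0,0.33],
], yaw=[0,0,0,0,0])

```text
time_s: 8.72
position: [0.5933, 0.0528, 0.0928]
tool_rot: [2.259, 2.181, 0.003]
force: [0.1, -1.2, 0.1]
grip_width: 0.0855
```

Request:
arm_command([
  [0,0,0],
  [0,0,0],
  [0,0,0],
  [0,0,0],
  [0,0,0],
  [0,0,0],
  [0,0,0],
  [0,0,0],
  [0,0,0],
  [0,0,0],
  [0,0,0],
  [0,0,0],
], yaw=[0,0,0,0,0,0,0,0,0,0,0,0], jaw=0, newtons=80)

```text
time_s: 9.72
position: [0.5925, 0.053, 0.0916]
tool_rot: [2.259, 2.182, 0.001]
force: [-1.0, 0.9, 5.5]
grip_width: 0.0171
```

Run:
```python
from h import *
s=arm.state();print(s["time_s"],s["position"],s["tool_rot"],s["force"],s["moment"],s["grip_width"])
save("wrist","pics/wrist6.png");save("side","pics/side6.png")
im=cv2.imread("pics/side6.png")[150:290,200:400];a=cv2.resize(im,(400,280),interpolation=2)
w=cv2.resize(cv2.imread("pics/wrist6.png"),(400,300))
cv2.imwrite("pics/m6.png",np.hstack([a,w[:280]]))
```

```text
9.7167 [0.59245582 0.05296082 0.09161272] [2.25949366e+00 2.18247326e+00 9.03963591e-04] [-1.00437163  0.88715907  5.54392589] [-0.03345907  0.13027946 -0.00599912] 0.01711467759012734
```

View pics/m6.png

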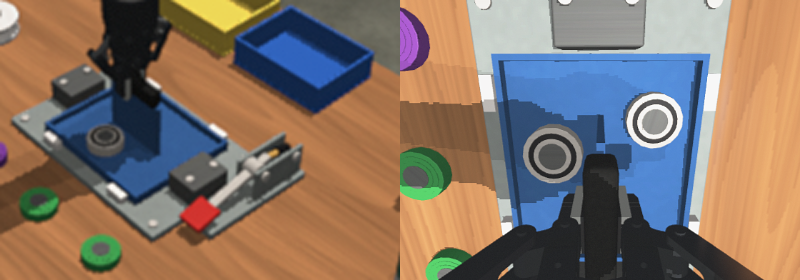

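The handle is gripped (17 mm opening) and the lever is still down. I'll lift gently at first and check.

Request:
arm_command([
  [0,0,-0.02],
  [0,0,-0.05],
  [0,0,-0.1],
  [0,0,-0.15],
  [0,0,-0.2],
  [0,0,-0.25],
  [0,0,-0.28],
  [0,0,-0.3],
  [0,0,-0.3],
  [0,0,-0.3],
], yaw=[0,0,0,0,0,0,0,0,0,0])

```text
time_s: 10.65
position: [0.5921, 0.053, 0.1213]
tool_rot: [-2.259, -2.183, -0.0]
force: [-0.2, -0.2, -7.8]
grip_width: 0.0172
```

Run:
```python
from h import *
s=arm.state();print(s["time_s"],s["position"],s["tool_rot"],s["force"],s["moment"],s["grip_width"])
save("wrist","pics/wrist7.png");save("side","pics/side7.png")
im=cv2.imread("pics/side7.png")[150:290,200:400];a=cv2.resize(im,(400,280),interpolation=2)
w=cv2.resize(cv2.imread("pics/wrist7.png"),(400,300))
cv2.imwrite("pics/m7.png",np.hstack([a,w[:280]]))
```

```text
10.65 [0.59213037 0.05296133 0.12134608] [-2.25948017e+00 -2.18255959e+00 -1.77140157e-04] [-0.24549126 -0.18979542 -7.78463096] [ 0.03640228  0.04276215 -0.03419221] 0.017214671910187565
```

View pics/m7.png

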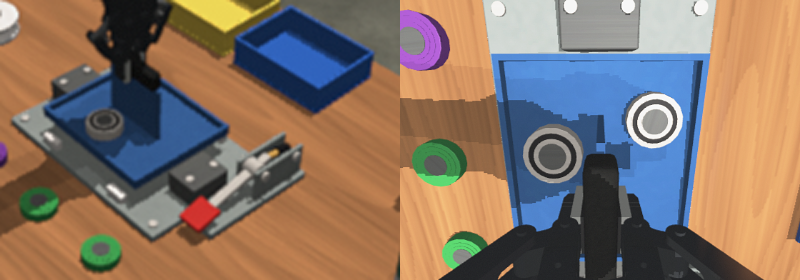

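The tray is free and level, and the bearings haven't moved relative to the gripper. I'll lift the rest of the way.

Request:
arm_command([
  [0,0,-0.03],
  [0,0,-0.08],
  [0,0,-0.15],
  [0,0,-0.23],
  [0,0,-0.31],
  [0,0,-0.39],
  [0,0,-0.47],
  [0,0,-0.55],
  [0,0,-0.63],
  [0,0,-0.71],
  [0,0,-0.79],
  [0,0,-0.86],
  [0,0,-0.91],
  [0,0,-0.94],
  [0,0,-0.95],
  [0,0,-0.95],
  [0,0,-0.95],
  [0,0,-0.95],
  [0,0,-0.95],
  [0,0,-0.95],
], yaw=[0,0,0,0,0,0,0,0,0,0,0,0,0,0,0,0,0,0,0,0])

```text
time_s: 12.42
position: [0.592, 0.0529, 0.2159]
tool_rot: [-2.259, -2.182, 0.001]
force: [-0.4, 0.6, -7.1]
grip_width: 0.017
```

Run:
```python
from h import *
s=arm.state();print(s["time_s"],s["position"],s["tool_rot"],s["force"],s["moment"],s["grip_width"],abs(s["qd"]).max())
save("wrist","pics/wrist8.png");save("side","pics/side8.png")
a=cv2.resize(cv2.imread("pics/side8.png"),(400,300))
w=cv2.resize(cv2.imread("pics/wrist8.png"),(400,300))
cv2.imwrite("pics/m8.png",np.hstack([a,w]))
```

```text
12.4167 [0.59204603 0.05290351 0.21593898] [-2.25937500e+00 -2.18231685e+00  8.36072914e-04] [-0.44332302  0.57594996 -7.07700507] [-0.00476336  0.03268608 -0.01616703] 0.017001999715454748 0.006076851275567296
```

View pics/m8.png

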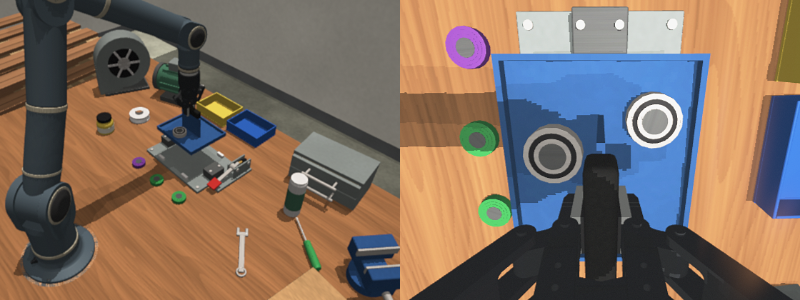

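The tray is about 12.4 cm up and level, and both bearings are in it. The lever is still down and nothing else on the bench has moved. Handing in.

```bash
python3 -c "
from station import arm
print(arm.hand_in())"
```

```text
the job is handed in; nothing more can be done
None
```

I pressed the red lever down until its catch held. After release the lever stayed down, and both yellow tongues had drawn back from the tray. I then gripped the tray by its black handle at 80 N, lifted it straight up about 12.4 cm, and handed in at about 12.5 s with the arm still holding it.

- **Last checks:** The load read about 7 N, the moment was close to zero and the arm was at rest. The wrist view of the tray was unchanged from the grip, so it was level with both bearings in place. The bystanders that show in the side view looked unmoved.
- **Small disagreement:** The first fix on the handle from the top and side cameras was 3–4 mm off the close wrist view. I used the wrist view and gripped about 8 mm towards +y for balance.
- **Lift height:** I took "clear of the dock by about 12 cm" as 12 cm above the tray's seat. That leaves it about 9 cm above the tops of the housings.

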